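# Load the ring pair behind the setting masters into the centring cup

## Robot

A 6-joint arm with a two-finger parallel gripper is mounted at the origin on the work surface. World frame = base frame: x ahead of the robot, y to its left, z up, the work surface at z = 0. Lengths are in m, angles in rad, forces in N, time in s.
With the tool pointing down it reaches from about 0.325 to 0.9 m from the base axis. Payload 6.1 kg.
Tool frame: the origin (TCP) lies on the centre line of the jaws, within the pads' length; the fingertips stand 17 mm ahead of it and the grasp point (between the pads) lies 2 mm behind it; z points along the fingers, y is the direction in which the jaws open and shut (so a half turn about z gives the same grasp; the last joint's range is limited). The gripper opens to 85 mm and grips with 20 to 120 N. Pads are 22 mm wide; open, the fingers measure 114 mm over their backs; the gripper's body (76 mm by 85 mm) begins 54 mm behind the grasp point. The pads swing forward as they close: fully open they stand 13 mm farther back than shut.
Start: joints at [-1.407, 0.22, 1.526, -0, 1.395, -0.126], TCP at [0.179, -0.599, 0.248] pointing down, gripper open.
Joint ranges: [-2.98, 2.98], [-0.91, 2.08], [0.09, 2.57], [-1.24, 4.39], [0.2, 2.65], [-2.68, 2.68]. Speed limits (rad/s): [2.57, 2.57, 3.01, 3.14, 3.14, 3.14].

## Interface

Orientations are given as a 3x3 rotation matrix whose columns are the frame's x, y, z axes.
In Python, from workcell import env gives the robot as it stands. The module is installed in compiled form; this text tells all that it offers.
- The arm moves only by the tool step_arm, never from a script. Its argument "increments" is one flat list of numbers, 4 for each row, row after row: the shift along the tool's x, y, z in cm, then the turn about the tool's z in degrees. In form: [x, y, z, twist, x, y, z, twist, ...]. A call has 1 to 12 rows; each row shifts and turns the commanded pose from where the row before left it, along the tool's axes as they then stand; what a row does not reach is not made up. A row lasts 1/8 s, in which the tool goes at most 62.5 mm and 10.7 degrees, less where a joint would pass 70% of its speed; a pose out of reach is approached as far as the arm can. A call with a gripper value outside its range is refused whole. "claw" is the finger opening in cm, from 0 to 8.54, set as the call begins (left out, the last holds). The fingers move at their own pace and stop on an object; "grip_force" is the grip in N (left out, the last holds). Time passes only in rows, so rows that do not move let the fingers close. It gives the time, the measured TCP pose, the force and the opening at its end, in the units of the state.
- env.get_obs(): the state, without advancing time (a new reading comes with each control period).
- env.grab_frame(name): name is "scene" or "top" or "wrist"; returns the picture (384x512x3 uint8, blue, green, red); there is no depth.
- env.camera_params(name): a dict with "fx", "fy", "cx", "cy" (pixels), "k1" (the pictures are not rectified: a ray, as slopes to the right and down, at radius r is drawn at 1 + k1 r^2 times it, then the intrinsics apply), "rvec" (rotation vector, rad) and "tvec" (3), from world to camera coordinates, as OpenCV has them; the wrist camera has in their place "tool_from_camera" (4x4, takes a point from camera to tool coordinates, whose origin is the TCP and whose axes are the flange's). Camera axes: x right, y down, z forward; pixel columns grow to the right and rows downward; lengths in m; the calibration is good to about 2 mm. A picture is of the moment at which its call begins: read the wrist's pose just before it. camera_params takes no time and is no camera call.
- env.close_job(): hands the job in, once; it reports no verdict.
The state is a dict: "time_s": time; "q": joint angles; "qvel": joint speeds; "joint_efforts": joint torques, N m; "tcp_pos": TCP position; "orientation": TCP orientation; "force": force on the tool from outside, world axes, zero at the start; "wrist_torque": the same for the moment, N m; "finger_gap": finger opening in m.
Only numpy, scipy, OpenCV 4.12 (cv2) and the standard library are available. Lean on these libraries where they do the work, as an engineer would, in place of code of your own. Each camera call takes 0.05 s, during which the arm holds its last target. There are 200 camera calls.

## Task

Stand the two tall setting masters (blue and yellow) aside on the teal mat and leave them there while you load the rings from behind them: drop the steel ring flat into the centring cup on the small rotary table, then the brass ring on top of it. Then stand each master back on the seat of its own colour on the wooden board. Keep the masters upright and do not disturb the glass hemisphere standard.

Things in the scene. Friction and masses are not known exactly. Their poses are not given: they have to be found in the camera images.
- master_blue: Tall steel setting master, upright, 105 mm high, with a blue band, foot stripe and top dot. Foot 46 mm diameter and 10 mm high, body 36 mm diameter up to 58 mm, round grip 28 mm diameter from 62 to 105 mm above its underside. 0.36 to 0.59 kg. Origin: centre of its underside, z up its axis. At the start it stands on the blue seat.
- master_yellow: The same setting master with yellow markings. Origin: centre of its underside. At the start it stands on the yellow seat.
- ring_steel: Flat steel ring, silver, 44 mm outer diameter, 24 mm hole, 16 mm thick, about 0.13 kg, lying flat on the wooden board behind (on the far side of) one master, its centre about 55 mm from that master's axis, too close to be reached freely while the master stands there. Origin: centre of its underside.
- ring_brass: Flat brass ring, golden, of the same size, lying behind the other master. Origin: centre of its underside.
- seat_blue: Blue round seat, a fixed disc 62 mm in diameter and 3 mm thick on the wooden board; its top is 3 mm above its origin. Origin: centre of its underside, 8 mm above the table. The two seats are 104 mm apart along the board; either may be the left one.
- seat_yellow: Yellow round seat, same size, on the same board. Origin: centre of its underside.
- cup: Fixed rotary table, 120 mm across, with an aluminium centring cup on top. Origin: centre of its underside on the table, on the cup's axis. Heights above it: cup floor 46 mm; straight bore 48 mm in diameter up to 66 mm, flaring to 58 mm at the rim at 80 mm (66 mm outside). Steel ring's underside belongs at 46 mm, brass ring's at 62 mm. A low knob sticks out 78 mm along its +x.
- mat: Teal rectangular side mat, fixed, 180 mm along its x by 120 mm along its y, 3 mm thick. Origin: centre of its underside on the table. The masters wait here, anywhere on it, side by side.
- hemisphere: Fragile green glass hemisphere standard on a black round base, 50 mm diameter, 36 mm high, loose on the table between robot and board. Leave it alone. Origin: centre of its underside.
- board: Fixed wooden gauge board, 130 mm along its x by 200 mm along its y, top 8 mm above its origin; a 14 mm high lip runs along its +x edge. Origin: centre of its underside. The seats are at x = -25 mm, y = +52 and -52 mm in its frame; the rings lie near x = +30 mm at the same y (within 3 mm).
Things that resemble listed ones, but are neither listed nor needed, are in the scene too. Several things have the shape of the ring_brass; the one meant has the colours described above.

How it is judged:
On the way, in this order (a step that is already met when the one before it is completed fails the run):
1. both masters stand on the mat (x of master_blue in the frame of mat between -0.075 and 0.075 m and y of master_blue in the frame of mat between -0.045 and 0.045 m and z of master_blue in the frame of mat between -0.002 and 0.007 m and angle between each of master_blue, master_yellow's own z axis and vertical below 0.09 rad and x of master_yellow in the frame of mat between -0.075 and 0.075 m and y of master_yellow in the frame of mat between -0.045 and 0.045 m and z of master_yellow in the frame of mat between -0.002 and 0.007 m and linear speed of each of master_blue, master_yellow below 0.03 m/s), for 0.2 s.
2. the steel ring lies flat on the cup's floor, the masters still on the mat (x of master_blue in the frame of mat between -0.075 and 0.075 m and y of master_blue in the frame of mat between -0.045 and 0.045 m and z of master_blue in the frame of mat between -0.002 and 0.007 m and angle between each of master_blue, master_yellow's own z axis and vertical below 0.09 rad and x of master_yellow in the frame of mat between -0.075 and 0.075 m and y of master_yellow in the frame of mat between -0.045 and 0.045 m and z of master_yellow in the frame of mat between -0.002 and 0.007 m and horizontal distance between ring_steel and cup below 0.004 m and angle between ring_steel's own z axis and vertical below 0.08 rad and linear speed of ring_steel below 0.03 m/s and z of ring_steel in the frame of cup between 0.043 and 0.049 m), for 0.2 s.
3. the brass ring lies flat on the steel ring in the cup, the masters still on the mat (all of step 2 and horizontal distance between ring_brass and cup below 0.004 m and angle between ring_brass's own z axis and vertical below 0.08 rad and linear speed of ring_brass below 0.03 m/s and z of ring_brass in the frame of cup between 0.059 and 0.065 m), for 0.2 s.
At the end, for the whole second after the job is handed in: The steel ring lies flat on the cup's floor and the brass ring flat on it (undersides within 3 mm of these levels, centres within 4 mm of the cup's axis); each master stands upright on the seat of its own colour, centred within 12 mm; all at rest and released (horizontal distance between each of ring_steel, ring_brass and cup below 0.004 m and angle between each of ring_steel, ring_brass's own z axis and vertical below 0.08 rad and linear speed of each of ring_steel, ring_brass, master_blue, master_yellow below 0.03 m/s and z of ring_steel in the frame of cup between 0.043 and 0.049 m and z of ring_brass in the frame of cup between 0.059 and 0.065 m and horizontal distance between master_blue and seat_blue below 0.012 m and angle between each of master_blue, master_yellow's own z axis and vertical below 0.09 rad and z of master_blue in the frame of seat_blue between 0 and 0.006 m and horizontal distance between master_yellow and seat_yellow below 0.012 m and z of master_yellow in the frame of seat_yellow between 0 and 0.006 m); the robot touches nothing.
It fails at once if the glass hemisphere is moved by more than 10 mm or tipped (distance of hemisphere from where it was at the start of the episode above 0.01 m or angle between hemisphere's own z axis and vertical above 0.3 rad).
It fails at once if a master is tipped over (angle between any of master_blue, master_yellow's own z axis and vertical above 0.6 rad).
It also fails if it takes over 134 s, if anything falls off the work surface, if the arm or the gripper's body presses on something with over 40 N, if the wrist force passes 120 N, or if a joint passes its speed limit or range.

## Working session

There is one attempt and no reset: what is moved stays moved. The work goes in short steps, Python scripts to look and compute and a tool call to move; the robot and the scene stay as the last step left them, time stands still between calls to the robot, and variables do not carry over. Pictures are saved under pics/ and viewed, about 12 in all and at most 16, crops included, and the job is handed in when it is done.

Besides the shell and the picture viewer there is one more tool, called after ">>>" as name(argument=value, ...) on one line, values as JSON. step_arm: Moves the arm, as the interface text tells. Its arguments: {"type":"object","properties":{"increments":{"type":"array","items":{"type":"number"}},"claw":{"type":"number"},"grip_force":{"type":"number"}},"required":["increments"]}

```bash
mkdir -p pics; cat > h.py <<'E'
import numpy as np, cv2
from workcell import env
def snap(n,fn):
    im=np.asarray(env.grab_frame(n)).copy(); cv2.imwrite('pics/'+fn,im); return im
def ray(name,px,obs=None):
    c=env.camera_params(name)
    d=np.array([(px[0]-c['cx'])/c['fx'],(px[1]-c['cy'])/c['fy']]); u=d.copy()
    for _ in range(30): u=d/(1+c['k1']*(u@u))
    v=np.array([u[0],u[1],1.])
    if name=='wrist':
        T=np.array(c['tool_from_camera']); R=np.array(obs['orientation']); p=np.array(obs['tcp_pos'])
        return p+R@T[:3,3], R@T[:3,:3]@v
    R=cv2.Rodrigues(np.array(c['rvec'],float))[0]; t=np.array(c['tvec'],float).ravel()
    return -R.T@t, R.T@v
def at(name,px,z,obs=None):
    o,d=ray(name,px,obs); return o+d*(z-o[2])/d[2]
E
python3 - <<'E'
from h import *
o=env.get_obs(); print(o)
for n in['scene','top','wrist']:
    print(n,env.camera_params(n)); snap(n,n+'0.png')
a=cv2.imread('pics/scene0.png')
E
```

```text
{'time_s': 0.0, 'q': array([-1.40711037e+00,  2.21176060e-01,  1.52761783e+00, -2.13501884e-05,
        1.39471837e+00, -1.26112360e-01]), 'qvel': array([ 7.54174291e-04, -6.22653771e-04,  9.10965553e-05, -7.59681230e-04,
        7.11245694e-04,  2.12635647e-04]), 'joint_efforts': array([-2.49666336e-04, -4.96901929e+01, -3.89392447e+01, -1.47505139e-04,
        1.11010004e-02,  5.25742522e-06]), 'tcp_pos': array([ 0.17848686, -0.59836858,  0.24722668]), 'orientation': array([[ 9.58300489e-01,  2.85762246e-01, -3.33549042e-04],
       [ 2.85762355e-01, -9.58298650e-01,  1.89051360e-03],
       [ 2.20597816e-04, -1.90699587e-03, -9.99998157e-01]]), 'force': array([ 0.72963082,  0.2323677 , -0.20512517]), 'wrist_torque': array([0.06353344, 0.0497084 , 0.00970767]), 'finger_gap': 0.08567704061479717}
scene {'fx': 458.5170679450952, 'fy': 458.5170679450952, 'cx': 257.360416623768, 'cy': 189.38353976184186, 'k1': -0.06534906572132519, 'rvec': array([ 1.80824252,  2.00900221, -0.57462516]), 'tvec': array([ 0.07126906, -0.45681721,  1.38479402])}
top {'fx': 411.60586233124087, 'fy': 411.60586233124087, 'cx': 252.6948787140004, 'cy': 189.49563484535904, 'k1': 0.01821951067291013, 'rvec': array([ 2.19640766, -2.21207063,  0.09184916]), 'tvec': array([-0.00511845,  0.55875291,  0.82480537])}
wrist {'fx': 289.4124847490069, 'fy': 289.4124847490069, 'cx': 255.10758153651443, 'cy': 190.42055352439692, 'k1': -0.008322916497204092, 'tool_from_camera': array([[ 9.21232898e-04, -9.52418684e-01, -3.04791406e-01,
         7.68947079e-02],
       [ 9.99999262e-01,  1.11879561e-03, -4.73535730e-04,
         4.94494749e-04],
       [ 7.92003564e-04, -3.04790745e-01,  9.52419012e-01,
        -1.25850186e-01],
       [ 0.00000000e+00,  0.00000000e+00,  0.00000000e+00,
         1.00000000e+00]])}
```

View pics/scene0.png

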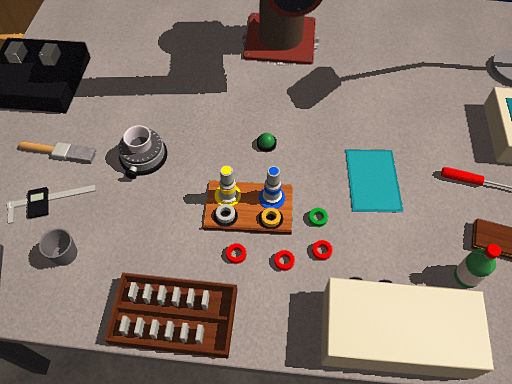

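View pics/top0.png

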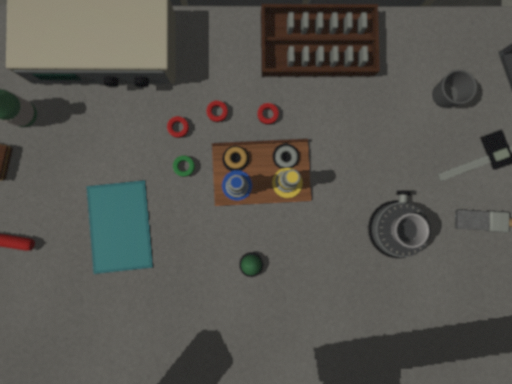

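The scene picture shows the yellow master at (227,180) with the steel ring at (226,214), and the blue master at (273,185) with the brass ring at (270,217). The mat is at (374,180), the cup at (137,140) and the hemisphere at (266,142). In the top picture they are at: yellow (288,182), steel (286,156), blue (237,184), brass (235,157), mat (120,227), cup (410,230).

Things that could be taken for the brass ring (top view): red rings at (178,126), (217,111) and (268,113), a green ring at (184,166), and the golden ring at (235,157), which I choose. For the cup: a grey beaker at (460,88).

```bash
python3 - <<'E'
from h import *
t=cv2.imread('pics/top0.png'); s=cv2.imread('pics/scene0.png')
def mask(im,lo,hi,roi):
    h=cv2.cvtColor(im,cv2.COLOR_BGR2HSV); m=cv2.inRange(h,lo,hi); r=np.zeros_like(m); x0,y0,x1,y1=roi; r[y0:y1,x0:x1]=m[y0:y1,x0:x1]; return r
def big(m): return max(cv2.findContours(m,0,2)[0],key=cv2.contourArea)
for nm,im,rois in(('top',t,dict(mat=(70,160,170,290),blue=(215,165,258,205),yel=(265,162,310,202),brass=(218,143,255,171),hem=(235,248,268,280))),('scene',s,dict(mat=(330,140,415,220),blue=(255,160,292,212),yel=(210,160,250,210),brass=(256,203,288,230),hem=(252,128,282,155)))):
    cfg=dict(mat=((80,100,40),(100,255,255),.003),blue=((105,120,40),(125,255,255),.011),yel=((22,110,50),(35,255,255),.011),brass=((14,110,60),(24,255,255),.024),hem=((50,80,20),(85,255,255),.02))
    for k,(lo,hi,z) in cfg.items():
        c=big(mask(im,lo,hi,rois[k])); r=cv2.minAreaRect(c)
        print(nm,k,cv2.contourArea(c),np.round(r[0],1),np.round(at(nm,r[0],z),4))
        if k=='mat': print([np.round(at(nm,p,z)[:2],4) for p in cv2.boxPoints(r)])
a=cv2.resize(t[130:280,205:345],None,fx=4,fy=4,interpolation=2)
b=cv2.resize(t[130:280,350:450],None,fx=2.4,fy=2.4*1,interpolation=2)
a=t[135:210,205:320]; a=cv2.resize(a,None,fx=6.5,fy=6.5,interpolation=2)[:300]if 0 else cv2.resize(a,(460,300),interpolation=2)
b=cv2.resize(t[185:265,360:445],(319,300),interpolation=2)
c=cv2.resize(s[155:240,195:305],(388,300),interpolation=2); d=cv2.resize(s[115:185,105:180],(321,300),interpolation=2)
o=np.zeros((600,790,3),np.uint8); o[:300,:460]=a;o[:300,465:784]=b;o[300:,:388]=c;o[300:,465:786]=d
cv2.imwrite('pics/crop1.png',np.clip(o*1.5,0,255).astype(np.uint8))
E
```

```text
top mat 4813.5 [119.3 226.5] [0.4854 0.264  0.003 ]
[array([0.5689, 0.3314]), array([0.5791, 0.2141]), array([0.4024, 0.1968]), array([0.3935, 0.3128])]
top blue 613.5 [236.5 184.5] [0.5695 0.024  0.011 ]
top yel 195.5 [286.8 183.2] [ 0.5715 -0.0796  0.011 ]
top brass 392.5 [235.  156.5] [0.6256 0.0265 0.024 ]
top hem 292.0 [251.  264.5] [ 0.4074 -0.0044  0.02  ]
scene mat 2917.5 [373.7 180.5] [0.491  0.2632 0.003 ]
[array([0.4059, 0.1928]), array([0.3724, 0.321 ]), array([0.5696, 0.3283]), array([0.5977, 0.2115])]
scene blue 381.0 [271.5 197.1] [0.5693 0.0206 0.011 ]
scene yel 348.0 [227.6 195.1] [ 0.5748 -0.0821  0.011 ]
scene brass 286.0 [270.5 217. ] [0.6296 0.0232 0.024 ]
scene hem 177.0 [266. 140.] [ 0.4091 -0.0075  0.02  ]
```

View pics/crop1.png

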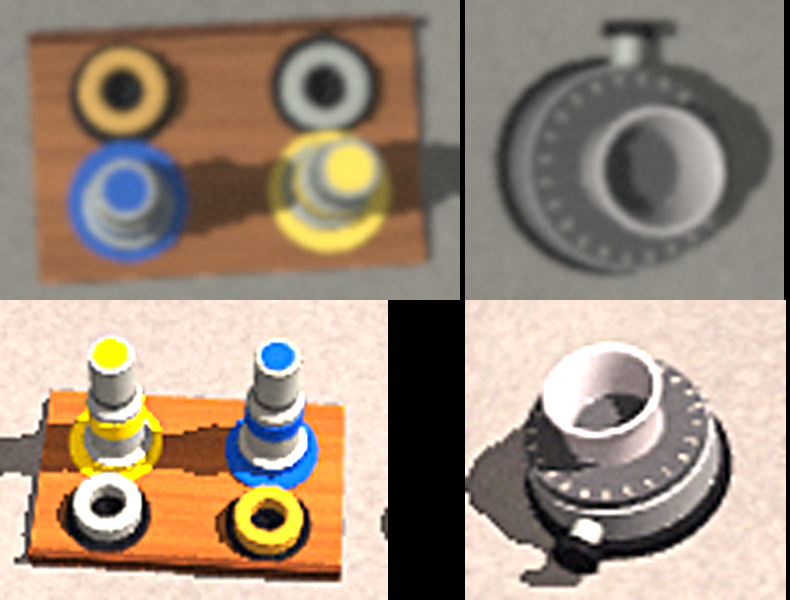

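The crop confirms the golden ring at top (235,157) and the silver ring at (286,156). The cup rim is centred at top (413,231) and scene (137,137). Next I work out positions from both views.

```bash
python3 - <<'E'
from h import *
for n,a,b,z in(('cuprim',(413.3,230.9),(137,137.2),.08),('steel',(286.2,156.5),(225.6,213.7),.024),('brass',(235,156.5),(270.5,217),.024),('blue',(236.7,181.7),(273.8,171.2),.116),('yel',(292,176.2),(226.5,170.3),.116)):
    o1,d1=ray('top',a);o2,d2=ray('scene',b)
    A=np.stack([d1,-d2],1);l=np.linalg.lstsq(A,o2-o1,rcond=None)[0]
    p=o1+l[0]*d1;q=o2+l[1]*d2
    print(n,at('top',a,z).round(4),at('scene',b,z).round(4),'tri',((p+q)/2).round(4),'gap',np.linalg.norm(p-q).round(4))
E
```

```text
cuprim [ 0.4747 -0.3105  0.08  ] [ 0.4804 -0.3082  0.08  ] tri [ 0.4744 -0.3125  0.0725] gap 0.0022
steel [ 0.6252 -0.0777  0.024 ] [ 0.6319 -0.0782  0.024 ] tri [ 0.6265 -0.0791  0.0141] gap 0.0007
brass [0.6256 0.0265 0.024 ] [0.6296 0.0232 0.024 ] tri [0.6265 0.0249 0.0185] gap 0.0036
blue [0.5672 0.0222 0.116 ] [0.5679 0.022  0.116 ] tri [0.5673 0.0221 0.115 ] gap 0.0002
yel [ 0.5766 -0.0778  0.116 ] [ 0.5765 -0.0792  0.116 ] tri [ 0.5766 -0.0785  0.1161] gap 0.0014
```

>>> step_arm(increments=[0,0,0,8.3,0,0,0,8.3,3,-4.7,0,0,3,-4.7,0,0,3,-4.7,0,0,3,-4.7,0,0,3,-4.7,0,0,3,-4.7,0,0,3,-4.7,0,0,3,-4.7,0,0,3,-4.7,0,0,3,-4.7,0,0], claw=8, grip_force=50)

```text
time_s: 1.65
tcp_pos: [0.4792, -0.1272, 0.2483]
orientation: [[1.0, 0.0, 0.0], [0.0, -1.0, -0.0], [0.0, 0.0, -1.0]]
force: [0.4, -0.9, -0.3]
finger_gap: 0.0801
```

>>> step_arm(increments=[2.3,-3.8,0,0,2.3,-3.8,0,0,2.3,-3.8,0,0,2,-3.6,0,0,0,0,0,0,0,0,0,0])

```text
time_s: 2.4
tcp_pos: [0.5671, 0.0209, 0.2478]
orientation: [[1.0, 0.001, -0.001], [0.001, -1.0, -0.0], [-0.001, 0.0, -1.0]]
force: [-0.3, 0.0, -0.7]
finger_gap: 0.0799
```

```bash
python3 - <<'E'
from h import *
o=env.get_obs(); print(o['tcp_pos'],o['orientation'],o['time_s'],o['force'])
snap('wrist','w1.png')
E
```

```text
[0.56713039 0.02091511 0.2478368 ] [[ 9.99999207e-01  6.40198655e-04 -1.08476744e-03]
 [ 6.39804103e-04 -9.99999729e-01 -3.64028394e-04]
 [-1.08500020e-03  3.63334066e-04 -9.99999345e-01]] 2.4 [-0.2688748   0.00416007 -0.65883159]
```

View pics/w1.png

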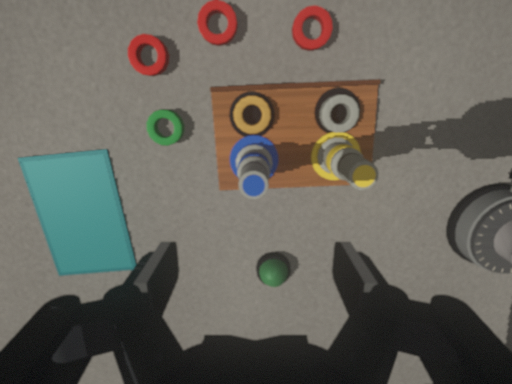

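The wrist view shows the blue top at (254,185), yellow top at (364,174), brass at (252,114), steel at (339,111) and the mat on the left.

```bash
python3 - <<'E'
from h import *
o=env.get_obs()
im=cv2.imread('pics/w1.png');h=cv2.cvtColor(im,cv2.COLOR_BGR2HSV)
for n,p,z in(('blue',(254,185),.116),('yel',(364,174),.116),('brass',(252,114.5),.024),('steel',(339.5,111),.024),('seatB',(254.5,159.5),.011),('seatY',(335.5,156),.011)): print(n,at('wrist',p,z,o).round(4))
m=cv2.inRange(h,(80,100,40),(100,255,255));c=max(cv2.findContours(m,0,2)[0],key=cv2.contourArea)
c=cv2.approxPolyDP(c,6,True)[:,0]
P=np.array([at('wrist',tuple(map(float,p)),.003,o)[:2] for p in c]);print(P.round(4),P.mean(0))
E
```

```text
blue [0.5668 0.0208 0.116 ]
yel [ 0.5774 -0.0804  0.116 ]
brass [0.6253 0.0235 0.024 ]
steel [ 0.6294 -0.0787  0.024 ]
seatB [0.5691 0.0206 0.011 ]
seatY [ 0.5737 -0.0822  0.011 ]
[[0.5798 0.2123]
 [0.5681 0.3273]
 [0.3941 0.3106]
 [0.4082 0.1965]] [0.48754093 0.26167889]
```

>>> step_arm(increments=[0,0,4,0,0,0,4,0,0,0,4,0,0,0,2,0,0,0,1.4,0,0,0,0,0,0,0,0,0])

```text
time_s: 3.32
tcp_pos: [0.5687, 0.0209, 0.0958]
orientation: [[1.0, 0.0, 0.002], [0.0, -1.0, -0.0], [0.002, 0.0, -1.0]]
force: [0.0, -0.8, 0.0]
finger_gap: 0.08
```

>>> step_arm(increments=[0,0,0,0,0,0,0,0,0,0,0,0,0,0,0,0,0,0,0,0,0,0,0,0,0,0,0,0,0,0,0,0], claw=2, grip_force=60)

```text
time_s: 4.32
tcp_pos: [0.5679, 0.0214, 0.0948]
orientation: [[1.0, 0.0, 0.001], [0.0, -1.0, 0.001], [0.001, -0.001, -1.0]]
force: [0.0, 2.7, 6.2]
finger_gap: 0.0262
```

>>> step_arm(increments=[0,0,-0.5,0,0,0,-1,0,0,0,-2,0,0,0,-2,0,0,0,-1.5,0,0,0,0,0])

```text
time_s: 5.08
tcp_pos: [0.569, 0.021, 0.1668]
orientation: [[1.0, 0.0, 0.004], [0.0, -1.0, -0.0], [0.004, 0.0, -1.0]]
force: [0.5, -0.3, -5.9]
finger_gap: 0.0259
```

>>> step_arm(increments=[0,-2,0,0,-0.5,-4,0,0,-1,-5,0,0,-1,-5,0,0,-0.7,-4,0,0,-0.5,-3,0,0,0,-1.6,0,0,0,0,2,0,0,0,2.5,0,0,0,2,0,0,0,0.8,0,0,0,0,0])

```text
time_s: 6.58
tcp_pos: [0.5302, 0.2664, 0.0904]
orientation: [[1.0, -0.001, -0.002], [-0.001, -1.0, -0.001], [-0.002, 0.001, -1.0]]
force: [0.5, 0.4, -4.7]
finger_gap: 0.0258
```

>>> step_arm(increments=[0,0,0.15,0,0,0,0.1,0,0,0,0.1,0,0,0,0,0])

```text
time_s: 7.08
tcp_pos: [0.5305, 0.2672, 0.088]
orientation: [[1.0, 0.0, 0.0], [0.0, -1.0, 0.0], [0.0, -0.0, -1.0]]
force: [0.1, -0.1, -4.6]
finger_gap: 0.0261
```

>>> step_arm(increments=[0,0,0.1,0,0,0,0.1,0,0,0,0,0])

```text
time_s: 7.45
tcp_pos: [0.531, 0.2673, 0.0868]
orientation: [[1.0, 0.0, 0.001], [0.0, -1.0, 0.0], [0.001, -0.0, -1.0]]
force: [-1.5, -0.8, 4.5]
finger_gap: 0.0258
```

>>> step_arm(increments=[0,0,0,0,0,0,0,0,0,0,0,0,0,0,0,0,0,0,-1,0,0,0,-3,0,0,0,-4,0,0,0,-2,0], claw=8)

```text
time_s: 8.45
tcp_pos: [0.5318, 0.2676, 0.1891]
orientation: [[1.0, 0.0, 0.004], [0.0, -1.0, 0.001], [0.004, -0.001, -1.0]]
force: [0.6, 0.4, 0.4]
finger_gap: 0.08
```

>>> step_arm(increments=[0.6,4.7,0,0,1,6,0,0,1,6,0,0,1,6,0,0,1,6,0,0,0,4,0,0,0,2,0,0,0,0,2,0,0,0,0,0])

```text
time_s: 9.57
tcp_pos: [0.5746, -0.078, 0.1627]
orientation: [[1.0, 0.001, -0.005], [0.001, -1.0, 0.002], [-0.005, -0.002, -1.0]]
force: [-0.2, -0.2, -1.2]
finger_gap: 0.0803
```

>>> step_arm(increments=[0.2,0.2,2.5,0,0,0,2.5,0,0,0,1.3,0,0,0,0.5,0,0,0,0,0])

```text
time_s: 10.2
tcp_pos: [0.5788, -0.0815, 0.098]
orientation: [[1.0, 0.001, 0.0], [0.001, -1.0, -0.0], [0.0, 0.0, -1.0]]
force: [-0.3, 0.2, -0.0]
finger_gap: 0.0799
```

>>> step_arm(increments=[0,0,0,0,0,0,0,0,0,0,0,0,0,0,0,0,0,0,0,0,0,0,0,0,0,0,0,0,0,0,0,0], claw=2)

```text
time_s: 11.2
tcp_pos: [0.579, -0.0817, 0.0984]
orientation: [[1.0, 0.0, 0.001], [0.0, -1.0, 0.0], [0.001, -0.0, -1.0]]
force: [-0.7, 3.6, 5.4]
finger_gap: 0.0261
```

>>> step_arm(increments=[0,0,-0.5,0,0,0,-1,0,0,0,-2,0,0,0,-2,0,0,0,-1.5,0,0,0,0,0])

```text
time_s: 11.95
tcp_pos: [0.5799, -0.0823, 0.1703]
orientation: [[1.0, 0.0, 0.004], [0.0, -1.0, -0.001], [0.004, 0.001, -1.0]]
force: [0.3, 0.4, -4.6]
finger_gap: 0.0261
```

>>> step_arm(increments=[-1,-2,0,0,-2.8,-4,0,0,-3,-5,0,0,-3,-5,0,0,-3,-5,0,0,-1,-5,0,0,0,-4,0,0,0,-3,0,0,0,-1.1,0,0,0,0,2,0,0,0,2,0,0,0,0,0])

```text
time_s: 13.45
tcp_pos: [0.4382, 0.2579, 0.1254]
orientation: [[1.0, -0.0, -0.005], [-0.0, -1.0, -0.002], [-0.005, 0.002, -1.0]]
force: [-0.7, -0.6, -4.5]
finger_gap: 0.026
```

>>> step_arm(increments=[0,0,2,0,0,0,1.3,0,0,0,0.3,0,0,0,0,0])

```text
time_s: 13.95
tcp_pos: [0.4406, 0.2591, 0.0921]
orientation: [[1.0, -0.0, 0.0], [-0.0, -1.0, -0.0], [0.0, 0.0, -1.0]]
force: [0.0, 0.1, -5.7]
finger_gap: 0.0258
```

>>> step_arm(increments=[0,0,0.1,0,0,0,0.1,0,0,0,0.05,0,0,0,0,0])

```text
time_s: 14.45
tcp_pos: [0.4413, 0.2594, 0.0904]
orientation: [[1.0, 0.0, 0.002], [0.0, -1.0, 0.001], [0.002, -0.001, -1.0]]
force: [-0.6, -1.0, 4.0]
finger_gap: 0.0261
```

>>> step_arm(increments=[0,0,0,0,0,0,0,0,0,0,0,0,0,0,0,0,0,0,-1,0,0,0,-3,0,0,0,-4,0,0,0,-2,0], claw=8)

```text
time_s: 15.45
tcp_pos: [0.4417, 0.2596, 0.1926]
orientation: [[1.0, 0.0, 0.004], [0.0, -1.0, 0.002], [0.004, -0.002, -1.0]]
force: [0.2, 0.6, 1.1]
finger_gap: 0.0799
```

>>> step_arm(increments=[0,3.8,0,0,2.6,5,0,0,3,5,0,0,3,5,0,0,3,5,0,0,3,5,0,0,2,3,0,0,1,2,0,0,0,0,0,0,0,0,0,0])

```text
time_s: 16.7
tcp_pos: [0.616, -0.0778, 0.1893]
orientation: [[1.0, 0.001, -0.001], [0.001, -1.0, 0.001], [-0.001, -0.001, -1.0]]
force: [-0.3, 0.8, -0.1]
finger_gap: 0.0803
```

```bash
python3 - <<'E'
from h import *
o=env.get_obs(); print(o['tcp_pos'],o['time_s'],o['orientation'][:,2])
w=snap('wrist','w2.png');s=snap('scene','s2.png');np.save('o2.npy',np.r_[o['tcp_pos'],np.array(o['orientation']).ravel()])
c=np.zeros((384,790,3),np.uint8);c[:,:512]=w;c[:277,513:]=cv2.resize(s[100:230,280:410],(277,277));cv2.imwrite('pics/c2.png',c)
E
```

```text
[ 0.61603035 -0.07781104  0.18930944] 16.7 [-6.01109585e-04  6.29145801e-04 -9.99999621e-01]
```

View pics/c2.png

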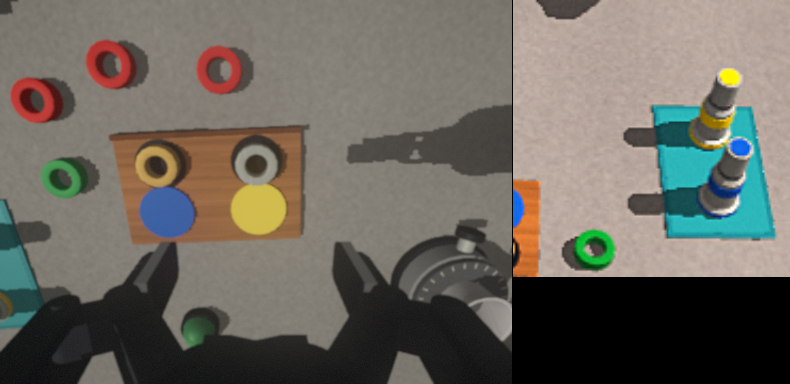

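Both masters stand upright on the mat. The wrist view shows steel at (256,161), brass at (158,163), the yellow seat at (258,208) and the blue seat at (168,212). Now precise centres.

```bash
python3 - <<'E'
from h import *
v=np.load('o2.npy');o=dict(tcp_pos=v[:3],orientation=v[3:].reshape(3,3))
im=cv2.imread('pics/w2.png');h=cv2.cvtColor(im,cv2.COLOR_BGR2HSV)
for n,lo,hi,roi,z in(('seatB',(105,120,40),(125,255,255),(130,180,205,245),.011),('seatY',(22,110,50),(35,255,255),(220,175,300,245),.011),('brass',(12,90,110),(26,255,255),(130,135,186,190),.024),('steel',(0,0,105),(180,60,255),(225,130,290,192),.024)):
    m=cv2.inRange(h,lo,hi);r=np.zeros_like(m);x0,y0,x1,y1=roi;r[y0:y1,x0:x1]=m[y0:y1,x0:x1]
    c=max(cv2.findContours(r,0,2)[0],key=cv2.contourArea);e=cv2.fitEllipse(c)
    print(n,np.round(e[0],1),np.round(e[1],1),at('wrist',e[0],z,o).round(4),'diam',np.linalg.norm(at('wrist',(e[0][0]-e[1][0]/2,e[0][1]),z,o)-at('wrist',(e[0][0]+e[1][0]/2,e[0][1]),z,o)).round(4))
E
```

```text
seatB [166.7 211.6] [48.  53.5] [0.5702 0.0216 0.011 ] diam 0.0545
seatY [258.2 208.4] [50.6 55.4] [ 0.5743 -0.0819  0.011 ] diam 0.057
brass [150.6 164.8] [46.9 53.4] [0.6272 0.0292 0.024 ] diam 0.0483
steel [255.7 164.7] [39.9 42.1] [ 0.6276 -0.0789  0.024 ] diam 0.041
```

>>> step_arm(increments=[1.2,0.1,0,0,0,0,4,0,0,0,4,0,0,0,4,0,0,0,2,0,0,0,1,0,0,0,0,0,0,0,0,0], claw=5.4)

```text
time_s: 17.8
tcp_pos: [0.6299, -0.0802, 0.0411]
orientation: [[1.0, 0.0, 0.003], [0.0, -1.0, -0.001], [0.003, 0.001, -1.0]]
force: [-0.1, -0.7, -0.3]
finger_gap: 0.0538
```

>>> step_arm(increments=[-0.1,-0.1,0.4,0,0,0,0.4,0,0,0,0.2,0,0,0,0.2,0,0,0,0,0])

```text
time_s: 18.42
tcp_pos: [0.6274, -0.0789, 0.027]
orientation: [[1.0, 0.0, -0.0], [0.0, -1.0, 0.0], [-0.0, -0.0, -1.0]]
force: [0.4, -0.1, -0.7]
finger_gap: 0.0538
```

>>> step_arm(increments=[0,0,0.1,0,0,0,0.1,0,0,0,0,0])

```text
time_s: 18.8
tcp_pos: [0.6275, -0.0789, 0.0252]
orientation: [[1.0, 0.0, -0.0], [0.0, -1.0, 0.0], [-0.0, -0.0, -1.0]]
force: [0.1, 0.5, -0.2]
finger_gap: 0.0538
```

>>> step_arm(increments=[0,0,0.1,0,0,0,0.1,0,0,0,0,0])

```text
time_s: 19.18
tcp_pos: [0.6275, -0.0788, 0.0231]
orientation: [[1.0, 0.0, -0.0], [0.0, -1.0, 0.0], [-0.0, -0.0, -1.0]]
force: [-0.1, -0.3, -0.7]
finger_gap: 0.0539
```

>>> step_arm(increments=[0,0,0.1,0,0,0,0.1,0,0,0,0,0])

```text
time_s: 19.55
tcp_pos: [0.6276, -0.0789, 0.0213]
orientation: [[1.0, 0.0, 0.0], [0.0, -1.0, -0.0], [0.0, 0.0, -1.0]]
force: [0.2, -0.3, 0.2]
finger_gap: 0.0541
```

>>> step_arm(increments=[0,0,0.1,0,0,0,0,0])

```text
time_s: 19.8
tcp_pos: [0.6276, -0.0789, 0.0213]
orientation: [[1.0, 0.0, -0.0], [0.0, -1.0, -0.0], [-0.0, 0.0, -1.0]]
force: [-4.0, -0.2, 6.5]
finger_gap: 0.0542
```

>>> step_arm(increments=[0.1,0,-1.1,0,0,0,0,0])

```text
time_s: 20.05
tcp_pos: [0.6298, -0.0792, 0.0327]
orientation: [[1.0, 0.0, 0.003], [0.0, -1.0, -0.001], [0.003, 0.001, -1.0]]
force: [0.5, -0.3, 0.6]
finger_gap: 0.0542
```

>>> step_arm(increments=[0,0,0,0,0,0,0,0,0,0,0,0,0,0,0,0,0,0,0,0], claw=3.5, grip_force=30)

```text
time_s: 20.68
tcp_pos: [0.6291, -0.0789, 0.0322]
orientation: [[1.0, 0.0, 0.001], [0.0, -1.0, -0.0], [0.001, 0.0, -1.0]]
force: [-1.4, 0.5, 5.9]
finger_gap: 0.0421
```

>>> step_arm(increments=[0,0,-1,0,0,0,-3,0,0,0,-4,0,0,0,-3,0,0,0,-1,0,0,0,0,0])

```text
time_s: 21.42
tcp_pos: [0.6285, -0.0789, 0.1513]
orientation: [[1.0, 0.0, 0.0], [0.0, -1.0, -0.0], [0.0, 0.0, -1.0]]
force: [-0.6, 0.1, -2.2]
finger_gap: 0.0418
```

>>> step_arm(increments=[-1,1,-2,0,-2.3,2.1,-3,0,-3,4,0,0,-4,4,0,0,-4,4,0,0,-3,4,0,0,-2,3,0,0,-1,1,0,0,0,0,0,0,0,0,0,0])

```text
time_s: 22.68
tcp_pos: [0.426, -0.3088, 0.2006]
orientation: [[1.0, 0.001, -0.0], [0.001, -1.0, 0.001], [-0.0, -0.001, -1.0]]
force: [0.6, -0.4, -1.2]
finger_gap: 0.0419
```

```bash
python3 - <<'E'
from h import *
o=env.get_obs(); print(o['tcp_pos'],o['time_s'],o['orientation'][:,2])
w=snap('wrist','w3.png');np.save('o3.npy',np.r_[o['tcp_pos'],np.array(o['orientation']).ravel()])
cv2.imwrite('pics/w3b.png',cv2.resize(np.clip(w[100:330,120:400]*1.6,0,255).astype(np.uint8),None,fx=2.5,fy=2.5,interpolation=2))
E
```

```text
[ 0.42599735 -0.30880262  0.20064419] 22.675 [-4.59477899e-04  1.28404017e-03 -9.99999070e-01]
```

View pics/w3b.png

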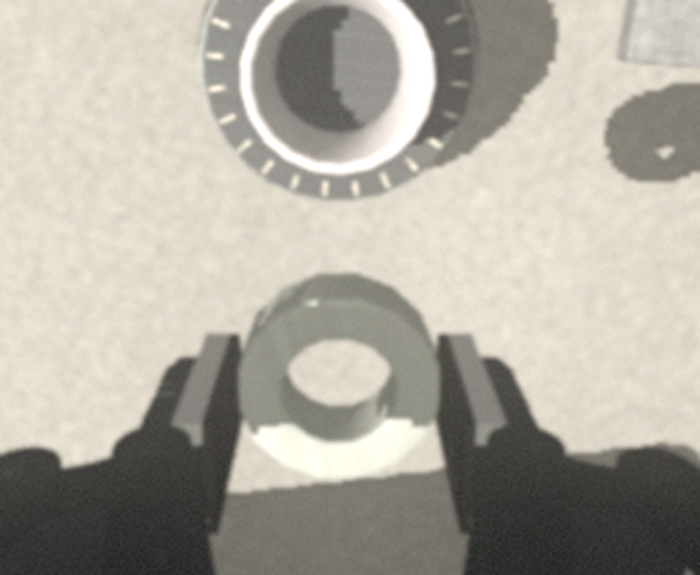

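```bash
python3 - <<'E'
from h import *
v=np.load('o3.npy');o=dict(tcp_pos=v[:3],orientation=v[3:].reshape(3,3))
im=cv2.imread('pics/w3.png');g=cv2.cvtColor(im,cv2.COLOR_BGR2GRAY)
print('bore',at('wrist',(255.4,127),.066,o).round(4))
print('rimL/R/bot',[at('wrist',p,.08,o).round(4) for p in((216,127),(294,127),(255,169.2))])
zr=v[2]-.0082
print('ring top',at('wrist',(255.6,255.2),zr,o).round(4),[at('wrist',p,zr,o).round(4) for p in((216,254),(296,254),(255.6,219.2),(255.6,291.2))])
cv2.imwrite('pics/w3c.png',cv2.resize(np.clip(im[60:190,190:330]*1.6,0,255).astype(np.uint8),None,fx=4,fy=4,interpolation=2))
E
```

```text
bore [ 0.4784 -0.3095  0.066 ]
rimL/R/bot [array([ 0.4797, -0.2765,  0.08  ]), array([ 0.4798, -0.3417,  0.08  ]), array([ 0.4436, -0.3092,  0.08  ])]
ring top [ 0.4245 -0.3098  0.1924] [array([ 0.4251, -0.2891,  0.1924]), array([ 0.4253, -0.331 ,  0.1924]), array([ 0.445 , -0.3098,  0.1924]), array([ 0.4021, -0.3099,  0.1924])]
```

View pics/w3c.png

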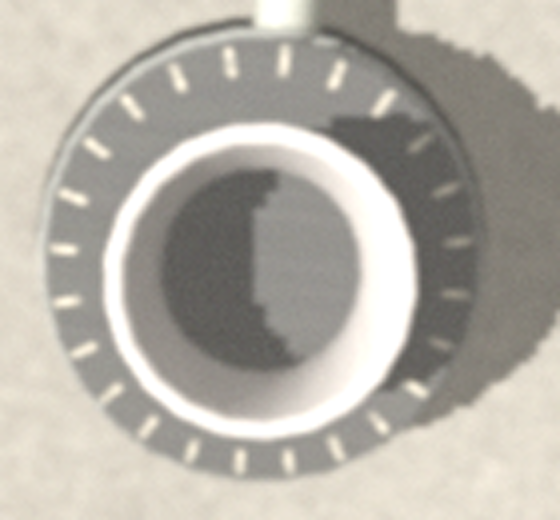

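Cup rim centre is (255.1,130.3), giving (0.477,-0.3095). The held ring is at about (0.424,-0.310). So I move +5.3 cm in x, then lower.

>>> step_arm(increments=[2,0,0,0,2.5,0,0,0,0.8,0,0,0,0,0,2,0,0,0,3,0,0,0,2.5,0,0,0,1.5,0,0,0,0,0,0,0,0,0])

```text
time_s: 23.85
tcp_pos: [0.4789, -0.3103, 0.1121]
orientation: [[1.0, 0.0, 0.001], [0.0, -1.0, -0.001], [0.001, 0.001, -1.0]]
force: [-0.4, -0.1, -1.0]
finger_gap: 0.0421
```

>>> step_arm(increments=[0,-0.15,0.5,0,0,0,0.5,0,0,0,0.4,0,0,0,0,0,0,0,0,0])

```text
time_s: 24.48
tcp_pos: [0.4786, -0.3085, 0.0973]
orientation: [[1.0, 0.0, 0.0], [0.0, -1.0, -0.0], [0.0, 0.0, -1.0]]
force: [0.1, 0.1, -1.3]
finger_gap: 0.0418
```

>>> step_arm(increments=[0,0,0,0,0,0,0,0,0,0,0,0,0,0,0,0,0,0,-2,0,0,0,-4,0,-2,0,-4,0,-3,0,0,0,0,0,0,0,0,0,0,0], claw=7)

```text
time_s: 25.72
tcp_pos: [0.429, -0.3086, 0.1981]
orientation: [[1.0, -0.0, 0.001], [-0.0, -1.0, -0.001], [0.001, 0.001, -1.0]]
force: [0.1, 0.1, -1.2]
finger_gap: 0.07
```

```bash
python3 - <<'E'
from h import *
o=env.get_obs(); print(o['tcp_pos'],o['time_s'],o['orientation'][:,2])
w=snap('wrist','w4.png');np.save('o4.npy',np.r_[o['tcp_pos'],np.array(o['orientation']).ravel()])
s=cv2.imread('pics/w4.png')
cv2.imwrite('pics/w4b.png',cv2.resize(np.clip(w[60:190,190:330]*1.6,0,255).astype(np.uint8),None,fx=4,fy=4,interpolation=2))
E
```

```text
[ 0.42901136 -0.30860604  0.19813733] 25.725 [ 1.13913930e-03 -6.97870234e-04 -9.99999108e-01]
```

View pics/w4b.png

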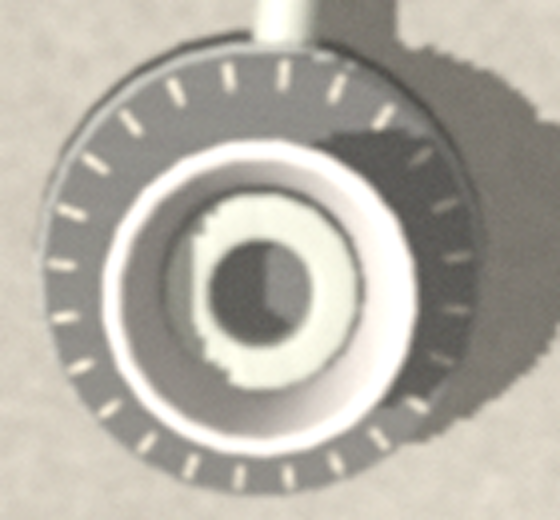

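The steel ring lies flat and centred in the cup, with its hole at crop (262,292). Next, the brass ring.

>>> step_arm(increments=[0.7,-2.2,0,0,3,-5,0,0,3,-5,0,0,3,-5,0,0,3,-5,0,0,3,-5,0,0,2,-4,0,0,2,-2,0,0,0,0,0,0,0,0,0,0], claw=5.4)

```text
time_s: 27.02
tcp_pos: [0.6253, 0.0236, 0.1966]
orientation: [[1.0, 0.001, -0.001], [0.001, -1.0, -0.0], [-0.001, 0.0, -1.0]]
force: [-0.2, -1.1, 0.8]
finger_gap: 0.0539
```

```bash
python3 - <<'E'
from h import *
o=env.get_obs(); print(o['tcp_pos'],o['time_s'],o['orientation'][:,2])
w=snap('wrist','w5.png');np.save('o5.npy',np.r_[o['tcp_pos'],np.array(o['orientation']).ravel()])
h=cv2.cvtColor(w,cv2.COLOR_BGR2HSV);m=cv2.inRange(h,(14,110,90),(26,255,255));m[:110]=0;m[225:]=0;m[:,:215]=0;m[:,300:]=0
n,l,st,ce=cv2.connectedComponentsWithStats(m);print(st[1:][st[1:,4]>100],ce[1:][st[1:,4]>100])
cv2.imwrite('pics/w5b.png',cv2.resize(np.clip(w[110:230,190:330]*1.6,0,255).astype(np.uint8),None,fx=4,fy=4,interpolation=2))
E
```

```text
[0.62527071 0.02361515 0.19659637] 27.025 [-1.41539830e-03 -1.75026560e-04 -9.99998983e-01]
[[ 233  152   42   40 1094]] [[253.66179159 172.15722121]]
```

View pics/w5b.png

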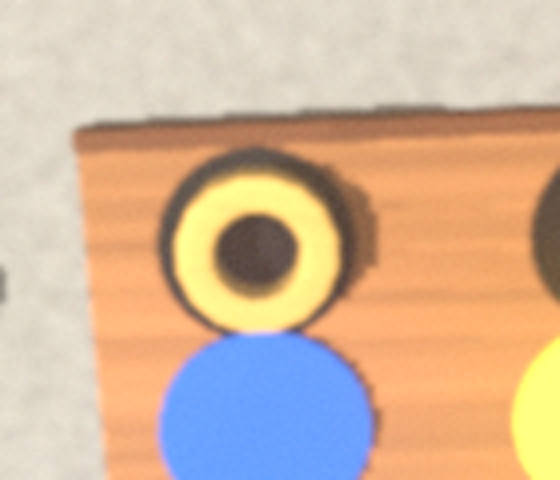

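```bash
python3 - <<'E'
from h import *
v=np.load('o5.npy');o=dict(tcp_pos=v[:3],orientation=v[3:].reshape(3,3))
print(at('wrist',(253.8,172.2),.024,o).round(4))
E
```

```text
[0.6268 0.0243 0.024 ]
```

>>> step_arm(increments=[0,0,4,0,0,0,4,0,0,0,4,0,0,0,2,0,0,0,1.2,0,0,0,0,0,0,0,0,0])

```text
time_s: 27.95
tcp_pos: [0.6268, 0.0234, 0.047]
orientation: [[1.0, 0.0, 0.003], [0.0, -1.0, -0.0], [0.003, 0.0, -1.0]]
force: [0.4, -0.3, 0.4]
finger_gap: 0.0541
```

>>> step_arm(increments=[0,-0.1,0.5,0,0,0,0.5,0,0,0,0.4,0,0,0,0,0,0,0,0,0])

```text
time_s: 28.58
tcp_pos: [0.6256, 0.0246, 0.0313]
orientation: [[1.0, 0.0, -0.0], [0.0, -1.0, 0.0], [-0.0, -0.0, -1.0]]
force: [-0.3, -0.9, -0.9]
finger_gap: 0.054
```

>>> step_arm(increments=[0,0,0,0,0,0,0,0,0,0,0,0,0,0,0,0,0,0,0,0], claw=3.5)

```text
time_s: 29.2
tcp_pos: [0.6257, 0.0247, 0.0318]
orientation: [[1.0, 0.0, 0.0], [0.0, -1.0, 0.0], [0.0, -0.0, -1.0]]
force: [-2.9, 0.5, 5.6]
finger_gap: 0.0419
```

>>> step_arm(increments=[0,0,-1,0,0,0,-3,0,0,0,-4,0,0,0,-3,0,0,0,-1,0,0,0,0,0])

```text
time_s: 29.95
tcp_pos: [0.6257, 0.0245, 0.1514]
orientation: [[1.0, 0.0, 0.001], [0.0, -1.0, -0.0], [0.001, 0.0, -1.0]]
force: [0.5, 0.5, -1.8]
finger_gap: 0.042
```

>>> step_arm(increments=[-1,2.3,-2,0,-3,5,-2.9,0,-3,5,0,0,-3,5,0,0,-3,5,0,0,-3,5,0,0,-2,4,0,0,-2,2,0,0,0,0,0,0,0,0,0,0])

```text
time_s: 31.2
tcp_pos: [0.4265, -0.3056, 0.1977]
orientation: [[1.0, -0.0, -0.001], [-0.0, -1.0, 0.002], [-0.001, -0.002, -1.0]]
force: [-0.8, -0.0, -2.0]
finger_gap: 0.042
```

```bash
python3 - <<'E'
from h import *
o=env.get_obs(); print(o['tcp_pos'],o['time_s'],o['orientation'][:,2])
w=snap('wrist','w6.png');np.save('o6.npy',np.r_[o['tcp_pos'],np.array(o['orientation']).ravel()])
cv2.imwrite('pics/w6b.png',cv2.resize(np.clip(w[80:310,150:370]*1.6,0,255).astype(np.uint8),None,fx=2.6,fy=2.6,interpolation=2))
E
```

```text
[ 0.4265139  -0.3055762   0.19772669] 31.2 [-0.00136648  0.00200814 -0.99999705]
```

View pics/w6b.png

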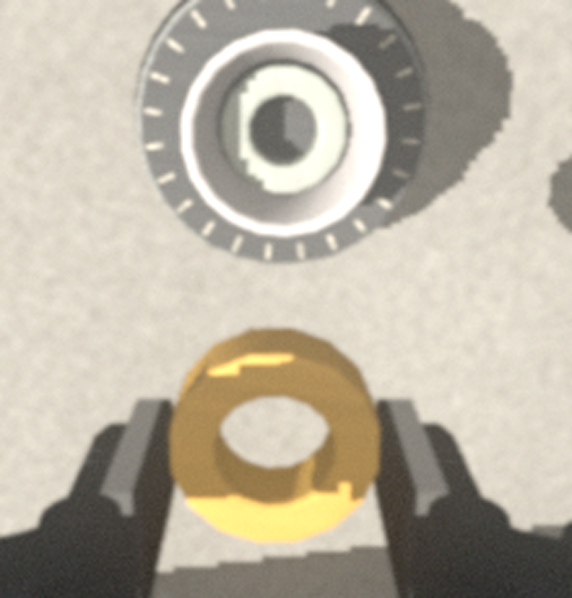

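```bash
python3 - <<'E'
from h import *
v=np.load('o6.npy');o=dict(tcp_pos=v[:3],orientation=v[3:].reshape(3,3))
a=at('wrist',(259,131),.08,o);b=at('wrist',(255.4,252.3),v[2]-.0078,o);print(a.round(4),b.round(4),(a-b).round(4),v[:3]+a-b)
E
```

```text
[ 0.4772 -0.3092  0.08  ] [ 0.4269 -0.3065  0.1899] [ 0.0502 -0.0027 -0.1099] [ 0.4767577  -0.30831082  0.0878    ]
```

>>> step_arm(increments=[2,0.1,0,0,2.2,0,0,0,0.8,0,0,0,0,0,2,0,0,0,3,0,0,0,2.5,0,0,0,1,0,0,0,0,0,0,0,0,0])

```text
time_s: 32.38
tcp_pos: [0.4772, -0.3079, 0.1151]
orientation: [[1.0, 0.0, 0.001], [0.0, -1.0, -0.001], [0.001, 0.001, -1.0]]
force: [0.2, 0.2, -1.7]
finger_gap: 0.0419
```

>>> step_arm(increments=[0,0,0.7,0,0,0,0.6,0,0,0,0.4,0,0,0,0,0,0,0,0,0])

```text
time_s: 33.0
tcp_pos: [0.4769, -0.3075, 0.0972]
orientation: [[1.0, 0.0, 0.0], [0.0, -1.0, -0.0], [0.0, 0.0, -1.0]]
force: [0.1, -0.5, -1.7]
finger_gap: 0.0418
```

>>> step_arm(increments=[0,0,0,0,0,0,0,0,0,0,0,0,0,0,0,0,0,0,-2,0,0,0,-4,0,-2,0,-4,0,-3,0,0,0,0,0,0,0,0,0,0,0], claw=8)

```text
time_s: 34.25
tcp_pos: [0.4272, -0.3076, 0.198]
orientation: [[1.0, -0.0, 0.001], [-0.0, -1.0, -0.001], [0.001, 0.001, -1.0]]
force: [-0.2, 0.7, -0.7]
finger_gap: 0.0802
```

```bash
python3 - <<'E'
from h import *
w=snap('wrist','w7.png')
cv2.imwrite('pics/w7b.png',cv2.resize(np.clip(w[60:190,190:330]*1.6,0,255).astype(np.uint8),None,fx=3,fy=3,interpolation=2))
E
```

```text
(no output)
```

View pics/w7b.png

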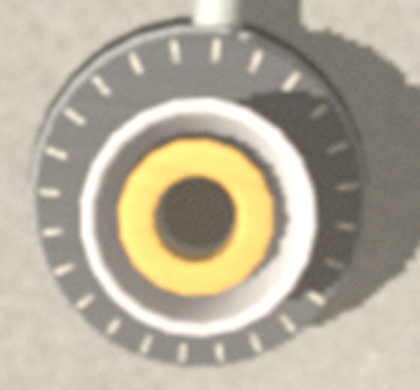

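The brass ring sits flat and concentric with the rim: ring (197,217), rim (197.5,216). Now the masters go back, yellow first.

>>> step_arm(increments=[0.4,-3.7,0,0,1,-6,0,0,0,-6,0,0,0,-6,0,0,0,-6,0,0,0,-6,0,0,0,-6,0,0,0,-6,0,0,0,-5,0,0,0,-4,0,0,0,-2,0,0,0,0,0,0])

```text
time_s: 35.8
tcp_pos: [0.4406, 0.2604, 0.1968]
orientation: [[1.0, 0.002, -0.001], [0.002, -1.0, -0.001], [-0.001, 0.001, -1.0]]
force: [0.2, -1.3, -0.8]
finger_gap: 0.0799
```

>>> step_arm(increments=[0,0,0,0,0,0,0,0])

```text
time_s: 36.05
tcp_pos: [0.441, 0.2584, 0.1971]
orientation: [[1.0, -0.002, -0.0], [-0.002, -1.0, -0.0], [-0.0, 0.0, -1.0]]
force: [-0.5, -0.3, 0.3]
finger_gap: 0.08
```

>>> step_arm(increments=[0,-0.1,4,0,0,0,3.5,0,0,0,2,0,0,0,1,0,0,0,0.2,0,0,0,0,0])

```text
time_s: 36.8
tcp_pos: [0.4415, 0.2606, 0.091]
orientation: [[1.0, -0.0, 0.001], [-0.0, -1.0, 0.001], [0.001, -0.001, -1.0]]
force: [0.4, -0.3, -0.9]
finger_gap: 0.0799
```

>>> step_arm(increments=[0,0,0,0,0,0,0,0,0,0,0,0,0,0,0,0,0,0,0,0,0,0,0,0,0,0,0,0,0,0,0,0], claw=2, grip_force=60)

```text
time_s: 37.8
tcp_pos: [0.4411, 0.2609, 0.0907]
orientation: [[1.0, 0.0, 0.001], [0.0, -1.0, 0.001], [0.001, -0.001, -1.0]]
force: [-1.3, 0.9, 4.7]
finger_gap: 0.0259
```

>>> step_arm(increments=[0,0,-0.5,0,0,0,-1,0,0,0,-2,0,0,0,-2,0,0,0,-1.5,0,0,0,-1,0,0,0,0,0])

```text
time_s: 38.67
tcp_pos: [0.4411, 0.2607, 0.1708]
orientation: [[1.0, 0.0, 0.001], [0.0, -1.0, 0.0], [0.001, -0.0, -1.0]]
force: [-0.1, -0.2, -4.2]
finger_gap: 0.0262
```

>>> step_arm(increments=[0,2,0,0,0,4,0,0,0,5,0,0,2.5,5,0,0,3,5,0,0,3,5,0,0,2.5,4,0,0,1.5,3,0,0,1,1.2,0,0,0,0,2,0,0,0,2,0,0,0,0,0])

```text
time_s: 40.17
tcp_pos: [0.5726, -0.0795, 0.1262]
orientation: [[1.0, 0.001, -0.007], [0.001, -1.0, 0.002], [-0.007, -0.002, -1.0]]
force: [-0.8, 0.4, -5.2]
finger_gap: 0.0262
```

>>> step_arm(increments=[0,0,2,0,0,0,0.8,0,0,0,0,0,0,0,0,0])

```text
time_s: 40.67
tcp_pos: [0.5762, -0.0815, 0.1026]
orientation: [[1.0, 0.0, 0.001], [0.0, -1.0, -0.0], [0.001, 0.0, -1.0]]
force: [-0.4, -0.1, -5.3]
finger_gap: 0.0259
```

>>> step_arm(increments=[0,0,0.2,0,0,0,0.1,0,0,0,0,0,0,0,0,0])

```text
time_s: 41.18
tcp_pos: [0.5758, -0.0814, 0.0992]
orientation: [[1.0, 0.0, 0.0], [0.0, -1.0, -0.0], [0.0, 0.0, -1.0]]
force: [0.1, -0.3, -5.0]
finger_gap: 0.0257
```

>>> step_arm(increments=[0,0,0.1,0,0,0,0,0])

```text
time_s: 41.42
tcp_pos: [0.5761, -0.0814, 0.0987]
orientation: [[1.0, 0.0, 0.001], [0.0, -1.0, -0.0], [0.001, 0.0, -1.0]]
force: [-1.5, 1.0, -0.1]
finger_gap: 0.0261
```

>>> step_arm(increments=[0,0,0,0,0,0,0,0,0,0,0,0,0,0,0,0,0,0,-1,0,0,0,-3,0,0,0,-4,0,0,0,-2,0], claw=8)

```text
time_s: 42.42
tcp_pos: [0.5771, -0.0817, 0.2014]
orientation: [[1.0, 0.0, 0.004], [0.0, -1.0, -0.001], [0.004, 0.001, -1.0]]
force: [-0.6, -0.2, -0.0]
finger_gap: 0.0803
```

>>> step_arm(increments=[-0.5,-2.8,0,0,-1,-6,0,0,-1,-6,0,0,-1,-6,0,0,-1,-6,0,0,0,-4,0,0,0,-3,0,0,0,-1,0,0,0,0,0,0,0,0,0,0])

```text
time_s: 43.68
tcp_pos: [0.5309, 0.2654, 0.198]
orientation: [[1.0, -0.001, -0.0], [-0.001, -1.0, -0.001], [-0.0, 0.001, -1.0]]
force: [0.3, 0.4, -0.1]
finger_gap: 0.08
```

>>> step_arm(increments=[0,-0.1,4,0,0,0,4,0,0,0,2,0,0,0,1,0,0,0,0,0,0,0,0,0])

```text
time_s: 44.42
tcp_pos: [0.5319, 0.2679, 0.0898]
orientation: [[1.0, 0.0, 0.002], [0.0, -1.0, 0.001], [0.002, -0.001, -1.0]]
force: [-0.2, 0.8, 0.2]
finger_gap: 0.08
```

>>> step_arm(increments=[0,0,0,0,0,0,0,0,0,0,0,0,0,0,0,0,0,0,0,0,0,0,0,0,0,0,0,0,0,0,0,0], claw=2)

```text
time_s: 45.42
tcp_pos: [0.531, 0.2679, 0.0887]
orientation: [[1.0, 0.0, 0.001], [0.0, -1.0, 0.001], [0.001, -0.001, -1.0]]
force: [-0.5, 1.9, 5.0]
finger_gap: 0.0259
```

>>> step_arm(increments=[0,0,-0.5,0,0,0,-1,0,0,0,-2,0,0,0,-2,0,0,0,-1.5,0,0,0,-1,0,0,0,0,0])

```text
time_s: 46.3
tcp_pos: [0.5313, 0.2678, 0.1694]
orientation: [[1.0, 0.0, 0.002], [0.0, -1.0, 0.001], [0.002, -0.001, -1.0]]
force: [0.1, -0.2, -6.3]
finger_gap: 0.0258
```

>>> step_arm(increments=[0,2,0,0,0.4,4,0,0,1,5,0,0,1,5,0,0,1,4,0,0,0.5,3,0,0,0,1.6,0,0,0,0,2,0,0,0,2.5,0,0,0,1.5,0,0,0,0.4,0,0,0,0,0])

```text
time_s: 47.8
tcp_pos: [0.5698, 0.0221, 0.1041]
orientation: [[1.0, 0.001, -0.0], [0.001, -1.0, 0.0], [-0.0, -0.0, -1.0]]
force: [0.4, 0.9, -5.0]
finger_gap: 0.0264
```

>>> step_arm(increments=[0,0,0.2,0,0,0,0,0,0,0,0,0])

```text
time_s: 48.18
tcp_pos: [0.57, 0.0216, 0.1026]
orientation: [[1.0, -0.0, 0.001], [-0.0, -1.0, -0.0], [0.001, 0.0, -1.0]]
force: [-0.1, -0.6, -5.8]
finger_gap: 0.0259
```

>>> step_arm(increments=[0,0,0.3,0,0,0,0.2,0,0,0,0,0,0,0,0,0])

```text
time_s: 48.68
tcp_pos: [0.5697, 0.0216, 0.097]
orientation: [[1.0, 0.0, -0.0], [0.0, -1.0, 0.0], [-0.0, -0.0, -1.0]]
force: [0.1, 0.7, -4.4]
finger_gap: 0.0259
```

>>> step_arm(increments=[0,0,0.1,0,0,0,0,0])

```text
time_s: 48.92
tcp_pos: [0.57, 0.0216, 0.0967]
orientation: [[1.0, 0.0, 0.0], [0.0, -1.0, -0.0], [0.0, 0.0, -1.0]]
force: [-2.1, -0.0, -0.4]
finger_gap: 0.0261
```

Contact. I release, rise and back off for the final check.

>>> step_arm(increments=[0,0,0,0,0,0,0,0,0,0,0,0,0,0,0,0,0,0,-1,0,0,0,-3,0,0,0,-4,0,0,0,-4,0,-2,0,-2,0,-2,0,0,0,0,0,0,0], claw=8)

```text
time_s: 50.3
tcp_pos: [0.5293, 0.0217, 0.2372]
orientation: [[1.0, 0.0, 0.001], [0.0, -1.0, -0.0], [0.001, 0.0, -1.0]]
force: [0.7, -0.0, -0.4]
finger_gap: 0.0798
```

```bash
python3 - <<'E'
from h import *
o=env.get_obs();print(o['tcp_pos'],o['force'],o['time_s'])
w=snap('wrist','w8.png');s=snap('scene','s8.png')
h=cv2.cvtColor(w,cv2.COLOR_BGR2HSV)
c=np.zeros((384,790,3),np.uint8);c[:,:512]=np.clip(w*1.4,0,255);c[:208,513:]=cv2.resize(s[110:240,110:283],(277,208))
c[:208,513:]=cv2.resize(s[110:240,105:310],(277,208));cv2.imwrite('pics/c8.png',c)
m=cv2.inRange(h,(105,120,40),(125,255,255));n=cv2.connectedComponentsWithStats(m);print(n[2][1:],n[3][1:].round(1))
m=cv2.inRange(h,(22,110,50),(35,255,255));n=cv2.connectedComponentsWithStats(m);k=n[2][:,4]>60;print(n[2][k],n[3][k].round(1))
hs=cv2.cvtColor(s,cv2.COLOR_BGR2HSV);m=cv2.inRange(hs,(50,80,20),(85,255,255));m[:128]=0;m[155:]=0;m[:,:252]=0;m[:,282:]=0
print('hem',cv2.minAreaRect(max(cv2.findContours(m,0,2)[0],key=cv2.contourArea))[0])
E
```

```text
[0.52934958 0.02167959 0.23724683] [ 0.70472881 -0.01323966 -0.4207031 ] 50.3
[[230 104  44  45 398]
 [277 129   1   1   1]
 [244 133  23  23 411]
 [274 142   1   1   1]
 [272 144   3   5  10]] [[245.7 117.9]
 [277.  129. ]
 [254.8 143.9]
 [274.  142. ]
 [273.  145.8]]
[[     0      0    512    384 195154]
 [   315     99     51     54    971]
 [   364    127     25     25    483]] [[254.8 192. ]
 [335.  122.5]
 [376.5 139.1]]
hem (266.0, 140.0)
```

View pics/c8.png

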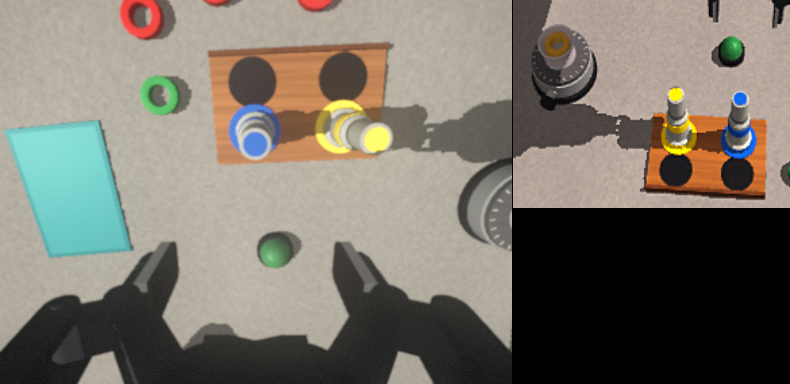

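Each master stands upright on the seat of its own colour, both rings are in the cup, and the hemisphere is at the same pixel (266,140) as at the start. I check the offsets numerically, then hand in.

```bash
python3 - <<'E'
from h import *
o=env.get_obs()
b=at('wrist',(254.8,143.9),.116,o);y=at('wrist',(376.5,139.1),.116,o)
eb=np.linalg.norm(b[:2]-[.5702,.0216]);ey=np.linalg.norm(y[:2]-[.5743,-.0819]);print(b.round(4),y.round(4),eb,ey)
if max(eb,ey)<.009: print('handed in',env.close_job())
E
```

```text
[0.57   0.0212 0.116 ] [ 0.5742 -0.082   0.116 ] 0.0004972235272199502 0.00012643834490494297
the job is handed in; nothing more can be done
handed in None
```

The job is done and handed in at about 50 s of the 134 s allowed.

**What I did:** I stood both masters on the mat. I dropped the steel ring into the cup, put the brass ring on top of it, then returned yellow and blue to their own seats.

**Last checks (from camera images):**
- **Masters:** the tops are within 1 mm of their seat centres, and both stand upright in the last pictures.
- **Rings:** both looked flat and concentric with the cup rim in the close crops. I did not measure their height directly.
- **Hemisphere:** it is at the same pixel as at the start.
- **Gripper:** it is open and clear of everything.

**Failures and disagreements:** no check failed. The first ring and cup positions differed by about 4 to 7 mm between the top and scene cameras. I settled these with close wrist-camera views before lowering each ring into the cup.

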